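# Release the parts tray with the twin keys

### The arm

A 7-joint arm with a two-finger parallel gripper is mounted at the origin on a cart in front of the work surface, level with it; the furniture and walls round the work are solid. World frame = base frame: x ahead of the robot, y to its left, z up, the work surface at z = 0. Lengths are in m, angles in rad, forces in N, time in s.
With the tool pointing down it reaches from about 0.425 to 0.875 m from the base axis. Payload 8.4 kg.
Tool frame: the origin (TCP) lies where the fingers leave the gripper's body, on its centre line; the fingertips stand 73 mm ahead of it and the grasp point (between the pads) lies 54 mm ahead of it; z points along the fingers, y is the line along which they close (so a half turn about z gives the same grasp; the last joint's range is limited). The gripper opens to 85 mm and grips with 20 to 120 N. Pads are 22 mm wide; open, the fingers measure 114 mm over their backs; the gripper's body (76 mm by 85 mm) begins 54 mm behind the grasp point. The pads swing forward as they close: fully open they stand 13 mm farther back than shut.
Start: joints at [1.128, 0.333, 0.04, 1.465, -0.013, 1.343, -0.059], TCP at [0.219, -0.612, 0.304] pointing down, gripper open.
Joint ranges: [-2.58, 2.58], [-0.38, 2.09], [-1.3, 1.39], [0.25, 2.4], [-1.5, 4.64], [0.08, 2.09], [-2.65, 2.65]. Speed limits (rad/s): [2.22, 2.22, 2.79, 2.79, 3.14, 3.14, 3.14].

### API

Orientations are given as [roll, pitch, yaw] about the fixed x, y, z axes, in that order (R = Rz(yaw) Ry(pitch) Rx(roll)).
In Python, from workcell import observe, snapshot, camera_model, finish_job, look_for, spot_point gives the robot as it stands.
- The arm moves only by the tool apply_moves, never from a script. Its arguments are lists of equal length, an entry for each row: "twist": the turn, a rotation vector about the tool's x, y, z in degrees, a list of three; "dp": the shift along the tool's x, y, z in m, a list of three; "gripper": the finger opening in m, from 0 to 0.0854. In form: {"twist": [[ax, ay, az], ...], "dp": [[x, y, z], ...], "gripper": [gripper, ...]}. A call has 1 to 5 rows; each row is the pose to reach, as a shift and turn from the pose commanded when the call began, along the tool's axes at that moment; what a row does not reach only later rows make up. A row lasts 1/10 s, in which the tool goes at most 50 mm and 8.59 degrees, less where a joint would pass 70% of its speed; a pose out of reach is approached as far as the arm can. A call with a gripper value outside its range is refused whole. The fingers move at their own pace and stop on an object; "grip_force" is the grip in N (left out, the last holds). Time passes only in rows, so rows that repeat a pose let the fingers close. It gives the time, the measured TCP pose, the force, the opening and the grip force at its end, in the units of the state.
- observe(): the state, without advancing time (a new reading comes with each control period).
- snapshot(name): name is "scene" or "top"; returns the picture (400x640x3 uint8, red, green, blue); there is no depth.
- camera_model(name): a dict with "fovy" (degrees; the focal length in pixels is half the picture's height over the tangent of half this angle, whatever the lens; pixels are square), "cx", "cy" (the principal point, pixels), "k1" (the pictures are not rectified: a ray, as slopes to the right and down, at radius r is drawn at 1 + k1 r^2 times it, then the intrinsics apply), "eye" and "rotation" of the camera in the world. Camera axes: x right, y down, z forward; pixel columns grow to the right and rows downward; lengths in m; the calibration is good to about 2 mm. A picture is of the moment at which its call begins. camera_model takes no time and is no camera call.
- finish_job(): hands the job in; it is judged then, once.
Trained networks look in the newest picture that a camera, given by its name, has taken for a name from the list of things; names that differ only in an ending like _2 or _b are one class to them, and where a whole thing is asked for, a point or a joint stands for the part that bears it (a point fixed in the world has none). Each returns a list of dicts, best first, with "score" (0 to 1); they miss things now and then, are a little off and sometimes report something else, mostly with a low value. They report only what shows in the picture. A call takes as long as a camera call.
- look_for(camera, query): "at" ([column, row] as shares, 0 to 1, of the picture: columns of its width, rows of its height, amid what is visible of it).
- spot_point(camera, query): "at" ([column, row] as shares, 0 to 1, of the picture: columns of its width, rows of its height: a listed point, or the origin of a listed thing).
The state is a dict: "clock": time; "joints": joint angles; "joint_vel": joint speeds; "joint_efforts": joint torques, N m; "tool_pos": TCP position; "eef_rot": TCP orientation; "force": force on the tool from outside, world axes, zero at the start; "torque": the same for the moment, N m; "finger_gap": finger opening in m; "finger_force": force on a finger pad.
Only numpy, scipy, OpenCV 4.12 (cv2) and the standard library are available. Lean on these libraries where they do the work, as an engineer would, in place of code of your own. Each camera call takes 0.05 s, during which the arm holds its last target. There are 200 camera calls.

### The job

Get the tray of the grey steel parts safe out. Push the dark sliding cover on top fully back, away from the tray side, so that the two round release keys are uncovered; then press both keys down together to their stops, one fingertip on each, and keep them down until the damped tray has slid all the way out, then let go and move clear. Nothing is to be gripped or lifted, and leave the jar and the thread spool beside the safe where they stand.

Things in the scene. Friction and masses are not known exactly. Their poses are not given: they have to be found in the camera images.
- parts_safe: Grey steel box fixed to the table, 140 mm deep (x), 136 wide (y), top plate 70 mm above the table. Origin: centre of its underside; z up; the tray comes out of the front, x = -70 mm, toward -x. Side walls (inner faces y = +-64 mm, lips in to +-60) rise 94 mm above the table as rails of the cover; between them the top is free once the cover is back. Yaw varies about 25 degrees each way.
- cover_ridge (a point): Mid-width, top of the front face of the cover's ridge, 105 mm above the table. Cover: dark plate 65 x 124 mm, underside 85 mm above the table. The ridge along its front edge, 12 mm thick, 116 wide, has a flat front face toward the safe's -x, 87 to 105 mm up. Push there toward +x with the tips 88 to 98 mm up, to pass over the keys; about 1.5 N; it stays where left.
- cover (a joint): Slide of the cover along the safe's +x, m: 0 is fully forward over the keys, 0.065 is fully back at its stop, where the ridge's front face stands 30 mm behind the key centres. Starts between 0 and 0.02.
- key_left_top (a point): Centre of the flat top of the left release key, a plain aluminium round of 28 mm diameter at x = -30 mm, y = +28 mm in the safe's frame; the top is 82 mm above the table when up and 74 mm when fully down. The two keys are 56 mm apart, centre to centre, along the safe's y.
- key_right_top (a point): The same for the right key, at x = -30 mm, y = -28 mm in the safe's frame.
- key_left (a joint): Travel of the left key, m: 0 up, 0.008 fully down at its stop. Spring-loaded: 1.5 N starts it, 4 N holds it at the stop. The tray is free only while both keys are more than 6 mm down.
- key_right (a joint): The same for the right key.
- tray (a joint): Tray travel toward the safe's -x, m: 0 shut (latched at about 0.0005), 0.060 fully out at its stop. While both keys are down its own spring and damper bring it out in about 3 s; a key let up early catches it in a tooth part-way (every 20 mm), and pressing both again sends it on.
- tray_front (a point): Centre of the tray's aluminium front panel (126 mm wide, 44 mm high), at the root of its small knob, 34 mm above the table; moves with the tray.
- paste_jar: Bystander: jar with a white lid, 69 mm across and 73 mm high, loose, standing near the safe's right (-y) side; origin at the centre of its underside.
- thread_spool: Bystander: spool of thread, 46 mm across and 60 mm high, loose, standing near the safe's left (+y) side; origin at the centre of its underside.

How it is judged:
By the outcome, as a careful person would: the job done as asked, in the order asked, and still so for the second after the job is handed in, with the robot touching nothing.
It also fails if it takes over 42 s, if anything falls off the work surface, if the arm or the gripper's body presses on something with over 40 N, if the wrist force passes 120 N, or if a joint passes its speed limit or range.

## Working session

There is one attempt and no reset: what is moved stays moved. The work goes in short steps, Python scripts to look and compute and a tool call to move; the robot and the scene stay as the last step left them, time stands still between calls to the robot, and variables do not carry over. Pictures are saved under pics/ and viewed, at most 10 in all, crops included, and the job is handed in when it is done.

Besides the shell and the picture viewer there is one more tool, called after "Request:" as name(argument=value, ...), one argument or row to a line, values as JSON. apply_moves: Moves the arm, as the interface text tells. Its arguments: {"type":"object","properties":{"twist":{"type":"array"},"dp":{"type":"array"},"gripper":{"type":"array"},"grip_force":{"type":"number"}},"required":["twist","dp","gripper"]}

```bash
mkdir -p pics
cat > h.py <<'E'
import numpy as np, cv2
from workcell import *
from scipy.spatial.transform import Rotation as R
def ray(cam,at):
    m=camera_model(cam); f=200/np.tan(np.radians(m["fovy"])/2)
    d=np.array([(at[0]*640-m["cx"])/f,(at[1]*400-m["cy"])/f]); u=d.copy()
    for _ in range(20): u=d/(1+m["k1"]*(u@u))
    v=np.array(m["rotation"])@np.array([u[0],u[1],1]); return np.array(m["eye"]),v
def onz(cam,at,z):
    e,v=ray(cam,at); return e+v*(z-e[2])/v[2]
def proj(cam,p):
    m=camera_model(cam); f=200/np.tan(np.radians(m["fovy"])/2)
    q=np.array(m["rotation"]).T@(np.array(p)-np.array(m["eye"])); s=q[:2]/q[2]; s=s*(1+m["k1"]*(s@s))
    return np.array([m["cx"]+f*s[0],m["cy"]+f*s[1]])
def save(cam,name):
    im=snapshot(cam); cv2.imwrite("pics/"+name,im[:,:,::-1]); return im
E
python3 - <<'E'
from h import *
s=observe();print({k:np.round(v,3).tolist() for k,v in s.items()})
for c in("scene","top"):
    im=save(c,c+"1.png"); print(c,np.round(camera_model(c)["eye"],3))
    for q,z in(("parts_safe",0),("cover_ridge",.105),("key_left_top",.082),("key_right_top",.082),("tray_front",.034),("paste_jar",0),("thread_spool",0)):
        for r in spot_point(c,q)[:2]: print(q,round(r["score"],2),np.round(np.array(r["at"])*[640,400],1),np.round(onz(c,r["at"],z),4))
E
```

```text
{'clock': 0.0, 'joints': [1.128, 0.334, 0.04, 1.466, -0.013, 1.343, -0.059], 'joint_vel': [0.001, -0.0, -0.001, -0.001, 0.001, 0.0, -0.001], 'joint_efforts': [-0.0, -65.855, 1.365, -40.556, 0.017, 0.012, 0.0], 'tool_pos': [0.219, -0.612, 0.303], 'eef_rot': [-3.14, 0.0, 0.344], 'force': [-0.328, 0.656, -0.698], 'torque': [0.022, -0.023, -0.007], 'finger_force': 0.0, 'finger_gap': 0.085}
scene [0.075 0.429 0.64 ]Traceback (most recent call last):
  File "<stdin>", line 6, in <module>
  File "h.py", line 10, in onz
    e,v=ray(cam,at); return e+v*(z-e[2])/v[2]
                                         ~^^^
IndexError: invalid index to scalar variable.
```

Run:
```python
from h import *
for c in("scene","top"): print(camera_model(c))
```

```text
{'fovy': 55.84554747115009, 'cx': 321.2592548546119, 'cy': 196.62658391305877, 'k1': -0.09182793383888481, 'eye': array([0.07472335, 0.42886195, 0.64042356]), 'rotation': array([-2.28877663,  0.00360597, -2.24285681])}
{'fovy': 49.207878012953536, 'cx': 322.4176777974784, 'cy': 199.01775320063106, 'k1': -0.09631174156066344, 'eye': array([0.5160938 , 0.02116835, 0.94695172]), 'rotation': array([-3.05520322, -0.00349597, -1.59783291])}
```

```bash
sed -i 's/np.array(m\["rotation"\])/R.from_euler("xyz",m["rotation"]).as_matrix()/' h.py
python3 - <<'E'
from h import *
for c in("scene","top"):
    im=save(c,c+"1.png")
    for q,z in(("parts_safe",0),("cover_ridge",.105),("key_left_top",.082),("key_right_top",.082),("tray_front",.034),("paste_jar",0),("thread_spool",0)):
        for r in spot_point(c,q)[:2]: print(c,q,round(r["score"],2),np.round(np.array(r["at"])*[640,400],1),np.round(onz(c,r["at"],z),4))
E
```

```text
scene parts_safe 0.64 [354.4 209.6] [ 0.5601 -0.0594  0.    ]
scene cover_ridge 0.81 [375.5 182.1] [ 0.518  -0.0779  0.105 ]
scene key_left_top 0.25 [375.8 181.8] [ 0.5373 -0.101   0.082 ]
scene tray_front 0.89 [382.7 212.3] [ 0.4859 -0.0789  0.034 ]
scene paste_jar 0.75 [380.3 181. ] [ 0.6001 -0.1908  0.    ]
scene thread_spool 0.72 [306.8 234.7] [0.566  0.0837 0.    ]
top parts_safe 0.7 [356.4 214.7] [ 0.5619 -0.0572  0.    ]
top parts_safe 0.47 [421.9 195.5] [ 0.5998 -0.2024  0.    ]
top cover_ridge 0.57 [372.  238.4] [ 0.5103 -0.0771  0.105 ]
top tray_front 0.6 [366.3 244.4] [ 0.4977 -0.073   0.034 ]
top paste_jar 0.88 [424.6 193.4] [ 0.6044 -0.2086  0.    ]
top thread_spool 0.66 [291.1 215.6] [0.5637 0.0846 0.    ]
```

View pics/top1.png

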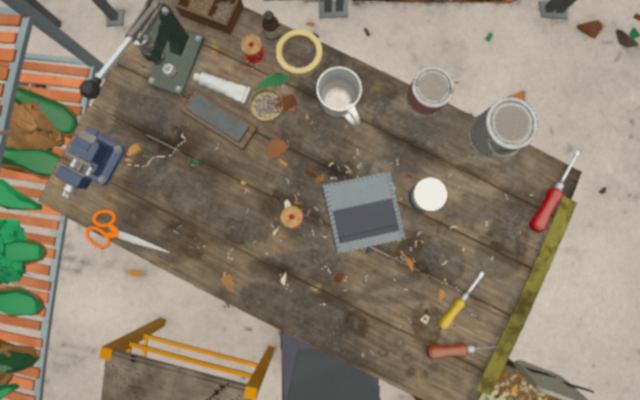

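View pics/scene1.png

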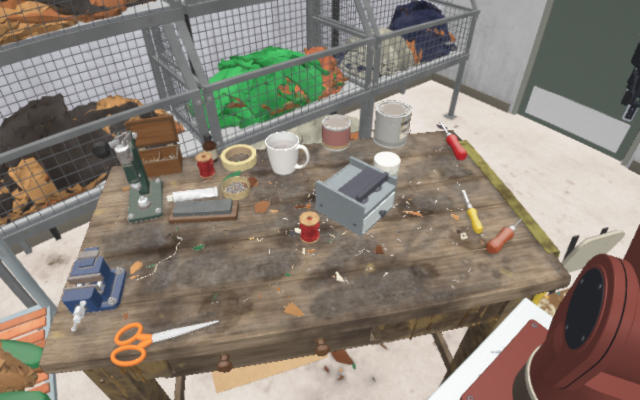

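The top picture shows the safe with corners about (323,184), (391,173), (404,240), (335,251), cover forward, the jar at (429,194) and the spool at (291,216). Next I fit the pose and overlay it.

```bash
cat >> h.py <<'E'
def T(pose,p):
    x,y,a=pose; p=np.atleast_2d(p); c,s=np.cos(a),np.sin(a)
    return np.c_[x+c*p[:,0]-s*p[:,1], y+s*p[:,0]+c*p[:,1], p[:,2]]
def overlay(cam,name,pose,slide,box,k,draw=True,tray=0):
    im=snapshot(cam)[:,:,::-1].copy(); x0,y0,x1,y1=box
    im=cv2.resize(im[y0:y1,x0:x1],None,fx=k,fy=k,interpolation=cv2.INTER_CUBIC)
    cv2.imwrite("pics/raw_"+name,im)
    def pl(pts,col):
        q=np.array([(proj(cam,p)+.5-[x0,y0])*k for p in T(pose,pts)]); cv2.polylines(im,[np.int32(q*8)],True,col,1,cv2.LINE_AA,3)
    X=.07
    pl([[-X,-.068,.094],[X,-.068,.094],[X,.068,.094],[-X,.068,.094]],(0,255,0))
    pl([[-X,-.068,0],[X,-.068,0],[X,.068,0],[-X,.068,0]],(0,255,255))
    r=slide-.065
    pl([[r,-.058,.105],[r,.058,.105],[r+.012,.058,.105],[r+.012,-.058,.105]],(0,0,255))
    t=np.linspace(0,6.28,30)
    for y in(-.028,.028): pl(np.c_[-.03+.014*np.cos(t),y+.014*np.sin(t),0*t+.082],(255,0,255))
    cv2.imwrite("pics/"+name,im)
E
python3 - <<'E'
from h import *
c=[(323,184),(391,173),(404,240),(335,251)]
P=np.array([onz("top",(np.array(p)+.5)/[640,400],.094) for p in c])
print(P.round(4),P.mean(0)); d=[P[1]-P[0],P[2]-P[1],P[3]-P[2],P[0]-P[3]]
for v in d: print(np.linalg.norm(v),np.degrees(np.arctan2(v[1],v[0])))
f=(d[3]-d[1]); a=np.arctan2(f[1],f[0]);print(a)
pose=(*P.mean(0)[:2],a)
overlay("top","ov1.png",pose,.0,(300,155,450,267),5)
overlay("scene","ov2.png",pose,.0,(290,140,420,240),6)
E
```

```text
[[ 0.6184  0.0133  0.094 ]
 [ 0.6368 -0.1217  0.094 ]
 [ 0.5042 -0.1419  0.094 ]
 [ 0.4869 -0.0065  0.094 ]] [ 0.56158967 -0.06419684  0.094     ]
0.13622506638020931 -82.24591521020535
0.1341107579611221 -171.31919057669856
0.13658991360811953 97.31464079352858
0.13305790382047697 8.532749460150317
0.15022173101130912
```

View pics/ov1.png

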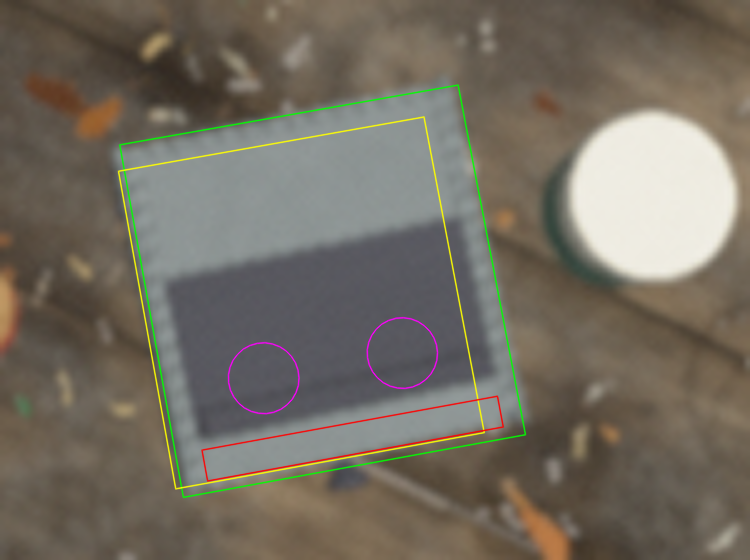

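View pics/ov2.png

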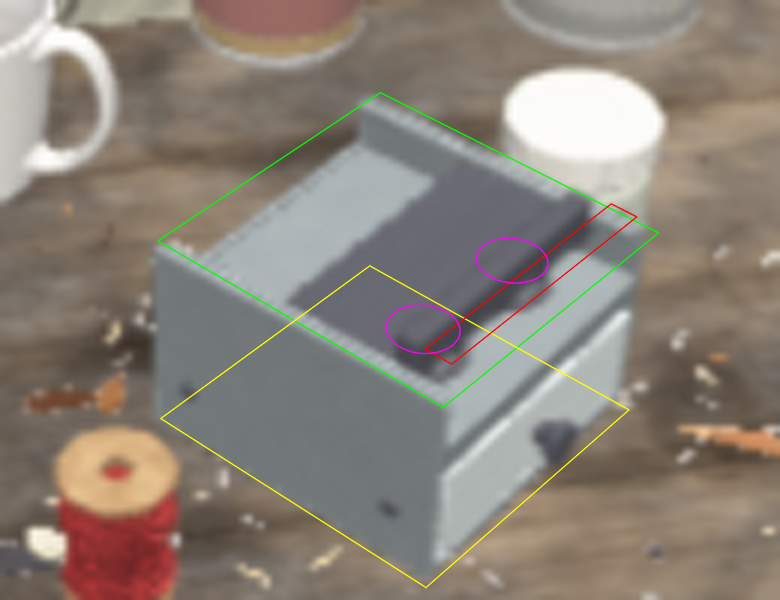

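The overlay sits close, but the yaw is about 2° short (cover edges slope 12.3° against 10.3°). I refine it with points from both views.

Run:
```python
from h import *
from scipy.optimize import least_squares
# (cam, px in crop, crop origin, k, safe pt ; x of ridge free for cover points)
top=[((117,148),[.07,.068,.094]),((452,85),[.07,-.068,.094]),((190,492),[-.07,.068,.094]),((522,430),[-.07,-.068,.094])]
sc=[((157,245),[.07,.068,.094]),((443,405),[-.07,.068,.094]),((155,405),[.07,.068,0]),((435,573),[-.07,.068,0]),((380,96),[.07,-.068,.094]),((655,236),[-.07,-.068,.094])]
obs=[("top",np.array(p)/5+[300,155]-.5,q) for p,q in top]+[("scene",np.array(p)/6+[290,140]-.5,q) for p,q in sc]
f=lambda v:np.concatenate([proj(c,T(v,q)[0])-p for c,p,q in obs])
r=least_squares(f,[.5616,-.064,.17],loss="soft_l1",x_scale=[.01,.01,.1]);v=r.x
print(v.round(4),f(v).round(1))
for s in(.065-.065,):pass
rot=R.from_rotvec
o=observe();p=o["tool_pos"];Rm=R.from_euler("xyz",o["eef_rot"])
tgt=np.r_[T(v,[-.12,0,0])[0][:2],.20]
print("world",tgt.round(4),"dp tool",Rm.inv().apply(tgt-p).round(4),"turn",np.degrees(o["eef_rot"][2]-v[2]))
overlay("top","ov3.png",v,.015,(300,155,450,267),5)
```

```text
[ 0.5621 -0.064   0.1615] [ 0.  -0.5  0.6 -0.6 -1.   1.1  0.8  0.2 -0.1 -0.5  0.3  0.2  0.7  2.4
 -1.3  2.2 -0.6 -0.7  0.2 -1. ]
world [ 0.4436 -0.0833  0.2   ] dp tool [ 0.3896 -0.422   0.1039] turn 10.447351856802484
```

View pics/ov3.png

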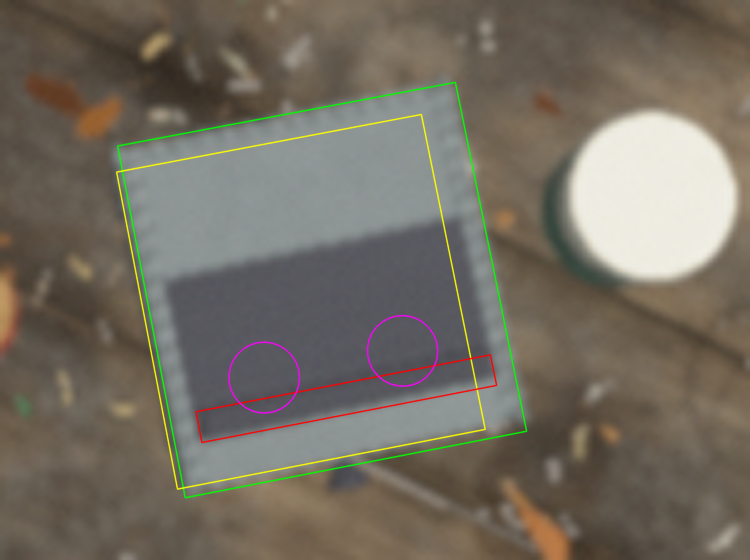

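The corrected overlay matches the walls and puts the ridge at slide ≈ 0.016. The safe is at about (0.562, −0.064) with yaw ≈ 0.17. I'm moving to a point in front of it.

Request:
apply_moves(
  twist=[
    [0, 0, 2],
    [0, 0, 4],
    [0, 0, 6],
    [0, 0, 8],
    [0, 0, 9.8],
  ],
  dp=[
    [0.03, -0.033, 0],
    [0.062, -0.067, 0],
    [0.094, -0.101, 0],
    [0.127, -0.137, 0],
    [0.16, -0.173, 0],
  ],
  gripper=[0.042, 0.042, 0.042, 0.042, 0.042],
)

```text
clock: 1.55
tool_pos: [0.3118, -0.3933, 0.3041]
eef_rot: [3.141, -0.0, 0.171]
force: [0.8, 0.6, 0.5]
finger_gap: 0.042
finger_force: 0.0
```

Request:
apply_moves(
  twist=[
    [0, 0, 0],
    [0, 0, 0],
    [0, 0, 0],
    [0, 0, 0],
    [0, 0, 0],
  ],
  dp=[
    [0.027, -0.041, 0],
    [0.054, -0.082, 0.01],
    [0.08, -0.123, 0.03],
    [0.106, -0.164, 0.05],
    [0.132, -0.205, 0.07],
  ],
  gripper=[0.042, 0.042, 0.042, 0.042, 0.042],
)

```text
clock: 2.05
tool_pos: [0.4039, -0.1753, 0.2366]
eef_rot: [3.141, -0.001, 0.173]
force: [1.4, 0.2, 0.8]
finger_gap: 0.042
finger_force: 0.0
```

Request:
apply_moves(
  twist=[
    [0, 0, 0],
    [0, 0, 0],
    [0, 0, 0],
    [0, 0, 0],
    [0, 0, 0],
  ],
  dp=[
    [0.026, -0.04, 0.01],
    [0.051, -0.078, 0.03],
    [0.051, -0.078, 0.06],
    [0.051, -0.078, 0.09],
    [0.051, -0.078, 0.1],
  ],
  gripper=[0.042, 0.042, 0.042, 0.042, 0.042],
)

```text
clock: 2.55
tool_pos: [0.439, -0.0909, 0.1345]
eef_rot: [-3.14, 0.003, 0.174]
force: [-0.2, -0.5, -0.1]
finger_gap: 0.042
finger_force: 0.0
```

Request:
apply_moves(
  twist=[
    [0, 0, 0],
    [0, 0, 0],
    [0, 0, 0],
    [0, 0, 0],
    [0, 0, 0],
  ],
  dp=[
    [0, 0, 0.025],
    [0, 0, 0.042],
    [0, 0, 0.046],
    [0, 0, 0.05],
    [0, 0, 0.052],
  ],
  gripper=[0.042, 0.042, 0.042, 0.042, 0.042],
)

```text
clock: 3.05
tool_pos: [0.4409, -0.0917, 0.0856]
eef_rot: [3.141, -0.001, 0.172]
force: [-0.1, -0.2, 0.1]
finger_gap: 0.0421
finger_force: 0.0
```

Request:
apply_moves(
  twist=[
    [0, 0, 0],
    [0, 0, 0],
    [0, 0, 0],
  ],
  dp=[
    [0, 0, 0.003],
    [0, 0, 0.006],
    [0, 0, 0.008],
  ],
  gripper=[0.042, 0.042, 0.042],
)

```text
clock: 3.35
tool_pos: [0.4405, -0.0915, 0.0769]
eef_rot: [3.141, -0.0, 0.173]
force: [0.2, 0.0, -0.3]
finger_gap: 0.0421
finger_force: 0.0
```

Request:
apply_moves(
  twist=[
    [0, 0, 0],
    [0, 0, 0],
    [0, 0, 0],
  ],
  dp=[
    [0, 0, 0.002],
    [0, 0, 0.003],
    [0, 0, 0.004],
  ],
  gripper=[0.042, 0.042, 0.042],
)

```text
clock: 3.65
tool_pos: [0.4403, -0.0914, 0.0727]
eef_rot: [-3.142, 0.0, 0.173]
force: [0.3, -0.3, -0.8]
finger_gap: 0.0417
finger_force: 0.0
```

Request:
apply_moves(
  twist=[
    [0, 0, 0],
    [0, 0, 0],
    [0, 0, 0],
  ],
  dp=[
    [0, 0, 0.001],
    [0, 0, 0.002],
    [0, 0, 0.003],
  ],
  gripper=[0.042, 0.042, 0.042],
)

```text
clock: 3.95
tool_pos: [0.4405, -0.0914, 0.0707]
eef_rot: [3.141, 0.001, 0.173]
force: [-10.3, 2.4, 32.4]
finger_gap: 0.0421
finger_force: 16.4
```

Request:
apply_moves(
  twist=[
    [0, 0, 0],
    [0, 0, 0],
    [0, 0, 0],
    [0, 0, 0],
    [0, 0, 0],
  ],
  dp=[
    [0, 0, -0.02],
    [0, -0.004, -0.06],
    [0, -0.006, -0.0945],
    [0, -0.006, -0.0945],
    [0.015, -0.006, -0.0945],
  ],
  gripper=[0.042, 0.042, 0.042, 0.042, 0.042],
)

```text
clock: 4.45
tool_pos: [0.4536, -0.0835, 0.1652]
eef_rot: [3.14, -0.001, 0.172]
force: [-0.0, -0.9, -0.5]
finger_gap: 0.0422
finger_force: 0.0
```

Request:
apply_moves(
  twist=[
    [0, 0, 0],
    [0, 0, 0],
    [0, 0, 0],
    [0, 0, 0],
    [0, 0, 0],
  ],
  dp=[
    [0.012, 0, 0],
    [0.024, 0, 0],
    [0.034, 0, 0],
    [0.042, 0, 0],
    [0.05, 0, 0],
  ],
  gripper=[0.042, 0.042, 0.042, 0.042, 0.042],
)

```text
clock: 4.95
tool_pos: [0.5038, -0.0742, 0.1639]
eef_rot: [-3.141, 0.001, 0.173]
force: [-3.3, -0.4, 0.4]
finger_gap: 0.042
finger_force: 1.2
```

Request:
apply_moves(
  twist=[
    [0, 0, 0],
    [0, 0, 0],
    [0, 0, 0],
    [0, 0, 0],
    [0, 0, 0],
  ],
  dp=[
    [0.008, 0, 0],
    [0.016, 0, 0],
    [0.024, 0, 0],
    [0.032, 0, 0],
    [0.04, 0, 0],
  ],
  gripper=[0.042, 0.042, 0.042, 0.042, 0.042],
)

```text
clock: 5.45
tool_pos: [0.5433, -0.0672, 0.1642]
eef_rot: [-3.141, 0.0, 0.173]
force: [-2.4, 2.0, -0.2]
finger_gap: 0.0421
finger_force: 1.1
```

Request:
apply_moves(
  twist=[
    [0, 0, 0],
    [0, 0, 0],
    [0, 0, 0],
  ],
  dp=[
    [0.002, 0, 0],
    [0.004, 0, 0],
    [0.006, 0, 0],
  ],
  gripper=[0.042, 0.042, 0.042],
)

```text
clock: 5.75
tool_pos: [0.5487, -0.0665, 0.1644]
eef_rot: [3.142, -0.0, 0.173]
force: [-2.1, 0.6, 0.5]
finger_gap: 0.0419
finger_force: 0.8
```

Request:
apply_moves(
  twist=[
    [0, 0, 0],
    [0, 0, 0],
    [0, 0, 0],
  ],
  dp=[
    [0.0015, 0, 0],
    [0.003, 0, 0],
    [0.004, 0, 0],
  ],
  gripper=[0.042, 0.042, 0.042],
)

```text
clock: 6.05
tool_pos: [0.5523, -0.0658, 0.1643]
eef_rot: [-3.142, 0.001, 0.173]
force: [-6.7, 0.4, 3.3]
finger_gap: 0.0419
finger_force: 3.0
```

Request:
apply_moves(
  twist=[
    [0, 0, 0],
    [0, 0, 0],
  ],
  dp=[
    [0.001, 0, 0],
    [0.002, 0, 0],
  ],
  gripper=[0.042, 0.042],
)

```text
clock: 6.25
tool_pos: [0.5528, -0.0657, 0.1642]
eef_rot: [-3.142, 0.005, 0.173]
force: [-16.4, -0.5, 10.6]
finger_gap: 0.0419
finger_force: 7.7
```

Cover at its stop (force jumped). Backing off and looking at the keys.

Request:
apply_moves(
  twist=[
    [0, 0, 0],
    [0, 0, 0],
    [0, 0, 0],
    [0, 0, 0],
    [0, 0, 0],
  ],
  dp=[
    [-0.005, 0, 0],
    [-0.02, 0, -0.005],
    [-0.06, 0, -0.02],
    [-0.1, 0, -0.04],
    [-0.13, 0, -0.05],
  ],
  gripper=[0.042, 0.042, 0.042, 0.042, 0.042],
)

```text
clock: 6.75
tool_pos: [0.4254, -0.0883, 0.2156]
eef_rot: [3.14, -0.002, 0.172]
force: [0.5, -0.8, 0.4]
finger_gap: 0.0421
finger_force: 0.0
```

Run:
```python
from h import *
v=(.5625,-.064,.172)
for c in("top","scene"):
    overlay(c,c+"_k.png",v,.065,*(((300,155,450,267),5) if c=="top" else ((290,140,420,240),6)))
    for q,z in(("cover_ridge",.105),("key_left_top",.082),("key_right_top",.082)):
        for r in spot_point(c,q)[:2]: print(c,q,round(r["score"],2),np.round(onz(c,r["at"],z),4))
print(T(v,[[0,0,.105],[-.03,.028,.082],[-.03,-.028,.082]]))
a=cv2.imread("pics/top_k.png");b=cv2.imread("pics/scene_k.png")
h=np.vstack([cv2.resize(a,(0,0),fx=.66,fy=.66)[:,:480],]);b=cv2.resize(b,(0,0),fx=.5,fy=.5)
H=max(h.shape[0],b.shape[0]);o=np.zeros((H,h.shape[1]+b.shape[1],3),np.uint8);o[:h.shape[0],:h.shape[1]]=h;o[:b.shape[0],h.shape[1]:]=b
o=o[:,:800];cv2.imwrite("pics/k.png",o)
```

```text
top cover_ridge 0.78 [ 0.5633 -0.0648  0.105 ]
top key_left_top 0.73 [ 0.5277 -0.0369  0.082 ]
top key_right_top 0.5 [ 0.5353 -0.0947  0.082 ]
scene cover_ridge 0.76 [ 0.5723 -0.0695  0.105 ]
scene key_left_top 0.61 [ 0.537  -0.0489  0.082 ]
scene key_right_top 0.63 [ 0.5465 -0.0932  0.082 ]
[[ 0.5625     -0.064       0.105     ]
 [ 0.52815038 -0.04154775  0.082     ]
 [ 0.53773496 -0.09672144  0.082     ]]
```

View pics/k.png

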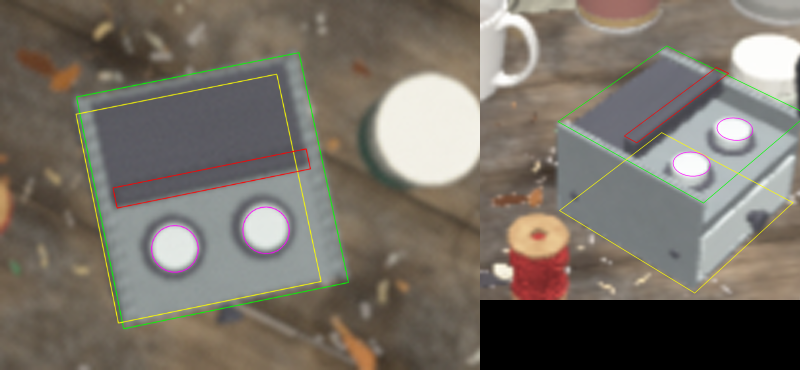

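The picture shows both keys uncovered, with the predicted circles on them in both views. The cover is fully back. Now I go above the keys and press.

Request:
apply_moves(
  twist=[
    [0, 0, 0],
    [0, 0, 0],
    [0, 0, 0],
    [0, 0, 0],
    [0, 0, 0],
  ],
  dp=[
    [0.03, 0, 0],
    [0.06, 0, 0],
    [0.09, 0, 0.015],
    [0.108, 0, 0.03],
    [0.109, 0, 0.045],
  ],
  gripper=[0.042, 0.042, 0.042, 0.042, 0.042],
)

```text
clock: 7.65
tool_pos: [0.536, -0.0677, 0.1678]
eef_rot: [-3.14, -0.001, 0.174]
force: [0.3, -0.1, -0.2]
finger_gap: 0.0417
finger_force: 0.0
```

Request:
apply_moves(
  twist=[
    [0, 0, 0],
    [0, 0, 0],
    [0, 0, 0],
    [0, 0, 0],
    [0, 0, 0],
  ],
  dp=[
    [0, 0, 0.008],
    [0, 0, 0.014],
    [0, 0, 0.017],
    [0, 0, 0.02],
    [0, 0, 0.022],
  ],
  gripper=[0.042, 0.042, 0.042, 0.042, 0.042],
)

```text
clock: 8.15
tool_pos: [0.533, -0.0691, 0.1481]
eef_rot: [3.141, 0.001, 0.172]
force: [-6.7, 0.9, 8.9]
finger_gap: 0.0421
finger_force: 4.3
```

Request:
apply_moves(
  twist=[
    [0, 0, 0],
    [0, 0, 0],
    [0, 0, 0],
    [0, 0, 0],
  ],
  dp=[
    [0, 0, 0.001],
    [0, 0, 0.002],
    [0, 0, 0.003],
    [0, 0, 0.0035],
  ],
  gripper=[0.042, 0.042, 0.042, 0.042],
)

```text
clock: 8.55
tool_pos: [0.5331, -0.0692, 0.1449]
eef_rot: [3.141, 0.001, 0.172]
force: [-7.0, 0.2, 12.6]
finger_gap: 0.0421
finger_force: 6.5
```

Request:
apply_moves(
  twist=[
    [0, 0, 0],
    [0, 0, 0],
    [0, 0, 0],
    [0, 0, 0],
    [0, 0, 0],
  ],
  dp=[
    [0, 0, 0.0005],
    [0, 0, 0.001],
    [0, 0, 0.001],
    [0, 0, 0.001],
    [0, 0, 0.001],
  ],
  gripper=[0.042, 0.042, 0.042, 0.042, 0.042],
)

```text
clock: 9.05
tool_pos: [0.5331, -0.0691, 0.1448]
eef_rot: [3.14, 0.001, 0.172]
force: [-11.3, 2.0, 18.9]
finger_gap: 0.0419
finger_force: 9.1
```

Request:
apply_moves(
  twist=[
    [0, 0, 0],
    [0, 0, 0],
    [0, 0, 0],
    [0, 0, 0],
    [0, 0, 0],
  ],
  dp=[
    [0, 0, 0],
    [0, 0, 0],
    [0, 0, 0],
    [0, 0, 0],
    [0, 0, 0],
  ],
  gripper=[0.042, 0.042, 0.042, 0.042, 0.042],
)

```text
clock: 9.55
tool_pos: [0.5331, -0.0691, 0.1448]
eef_rot: [3.14, 0.001, 0.172]
force: [-10.2, 0.7, 18.4]
finger_gap: 0.0419
finger_force: 9.1
```

Request:
apply_moves(
  twist=[
    [0, 0, 0],
    [0, 0, 0],
    [0, 0, 0],
    [0, 0, 0],
    [0, 0, 0],
  ],
  dp=[
    [0, 0, 0],
    [0, 0, 0],
    [0, 0, 0],
    [0, 0, 0],
    [0, 0, 0],
  ],
  gripper=[0.042, 0.042, 0.042, 0.042, 0.042],
)

```text
clock: 10.05
tool_pos: [0.5331, -0.0692, 0.1448]
eef_rot: [3.14, 0.001, 0.172]
force: [-11.3, 0.9, 18.9]
finger_gap: 0.0421
finger_force: 9.1
```

Run:
```python
from h import *
v=(.5625,-.064,.172)
for c in("top","scene"):
    im=save(c,c+"_t.png")
    for r in spot_point(c,"tray_front")[:2]:
        p=onz(c,r["at"],.034); d=p[:2]-v[:2]; print(c,round(r["score"],2),p.round(3),"x'",round(d@[np.cos(v[2]),np.sin(v[2])],4))
cv2.imwrite("pics/t.png",cv2.resize(im[130:260,280:440,::-1],None,fx=4,fy=4))
```

```text
top 0.63 [ 0.463 -0.08   0.034] x' -0.1005
scene 0.62 [ 0.446 -0.081  0.034] x' -0.1179
```

View pics/t.png

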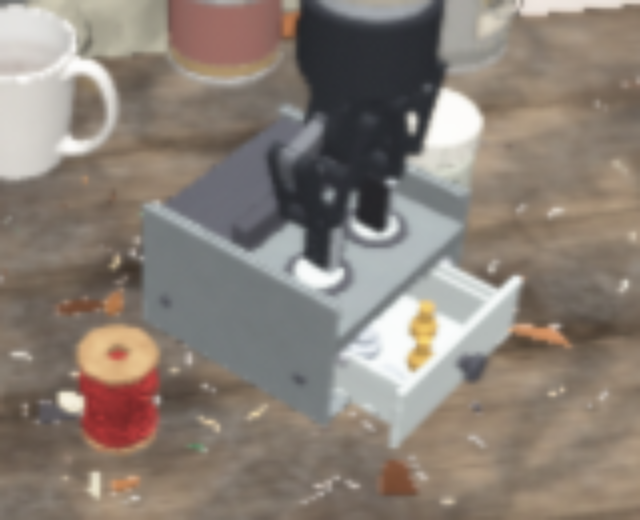

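The picture shows both keys pressed and the tray sliding out (knob at crop (472,366), about 45 mm out). I keep holding.

Request:
apply_moves(
  twist=[
    [0, 0, 0],
    [0, 0, 0],
    [0, 0, 0],
    [0, 0, 0],
    [0, 0, 0],
  ],
  dp=[
    [0, 0, 0],
    [0, 0, 0],
    [0, 0, 0],
    [0, 0, 0],
    [0, 0, 0],
  ],
  gripper=[0.042, 0.042, 0.042, 0.042, 0.042],
)

```text
clock: 10.75
tool_pos: [0.5332, -0.0691, 0.1449]
eef_rot: [3.14, 0.001, 0.172]
force: [-10.4, 0.8, 18.3]
finger_gap: 0.0419
finger_force: 9.1
```

Request:
apply_moves(
  twist=[
    [0, 0, 0],
    [0, 0, 0],
    [0, 0, 0],
    [0, 0, 0],
    [0, 0, 0],
  ],
  dp=[
    [0, 0, 0],
    [0, 0, 0],
    [0, 0, 0],
    [0, 0, 0],
    [0, 0, 0],
  ],
  gripper=[0.042, 0.042, 0.042, 0.042, 0.042],
)

```text
clock: 11.25
tool_pos: [0.5331, -0.0691, 0.1448]
eef_rot: [3.14, 0.001, 0.172]
force: [-10.3, 0.5, 18.0]
finger_gap: 0.042
finger_force: 9.1
```

Request:
apply_moves(
  twist=[
    [0, 0, 0],
    [0, 0, 0],
    [0, 0, 0],
    [0, 0, 0],
    [0, 0, 0],
  ],
  dp=[
    [0, 0, 0],
    [0, 0, 0],
    [0, 0, 0],
    [0, 0, 0],
    [0, 0, 0],
  ],
  gripper=[0.042, 0.042, 0.042, 0.042, 0.042],
)

```text
clock: 11.75
tool_pos: [0.5331, -0.0691, 0.1448]
eef_rot: [3.14, 0.001, 0.172]
force: [-10.9, 2.0, 18.0]
finger_gap: 0.0419
finger_force: 9.1
```

Request:
apply_moves(
  twist=[
    [0, 0, 0],
    [0, 0, 0],
    [0, 0, 0],
    [0, 0, 0],
    [0, 0, 0],
  ],
  dp=[
    [0, 0, 0],
    [0, 0, 0],
    [0, 0, 0],
    [0, 0, 0],
    [0, 0, 0],
  ],
  gripper=[0.042, 0.042, 0.042, 0.042, 0.042],
)

```text
clock: 12.25
tool_pos: [0.5331, -0.0692, 0.1448]
eef_rot: [3.14, 0.001, 0.172]
force: [-10.0, 0.7, 17.6]
finger_gap: 0.0422
finger_force: 9.1
```

```bash
cat > m.py <<'E'
from h import *
v=(.5625,-.064,.172)
for i in range(2):
  for c in("top","scene"):
    im=save(c,c+"_t2.png")
    for r in spot_point(c,"tray_front")[:1]:
        p=onz(c,r["at"],.034); d=p[:2]-v[:2]; print(c,round(r["score"],2),"x'",round(d@[np.cos(v[2]),np.sin(v[2])],4))
im=im[:,:,::-1].copy()
for y in(-.063,.063):
  for x in(-.13,-.11):
    q=proj("scene",T(v,[x,y,.056])[0]); cv2.circle(im,tuple(np.int32(q.round())),0,(0,0,255),-1); print(x,y,q.round(1),((q-[280,130])*4).round())
cv2.imwrite("pics/t2.png",cv2.resize(im[130:260,280:440],None,fx=4,fy=4,interpolation=cv2.INTER_NEAREST))
print(observe()["clock"])
E
python3 m.py
```

```text
top 0.62 x' -0.13
scene 0.58 x' -0.135
top 0.91 x' -0.1201
scene 0.82 x' -0.1296
-0.13 -0.063 [417.1 202. ] [549. 288.]
-0.11 -0.063 [409.8 198.2] [519. 273.]
-0.13 0.063 [386.6 231.6] [426. 406.]
-0.11 0.063 [378.9 227.2] [396. 389.]
12.65
```

View pics/t2.png

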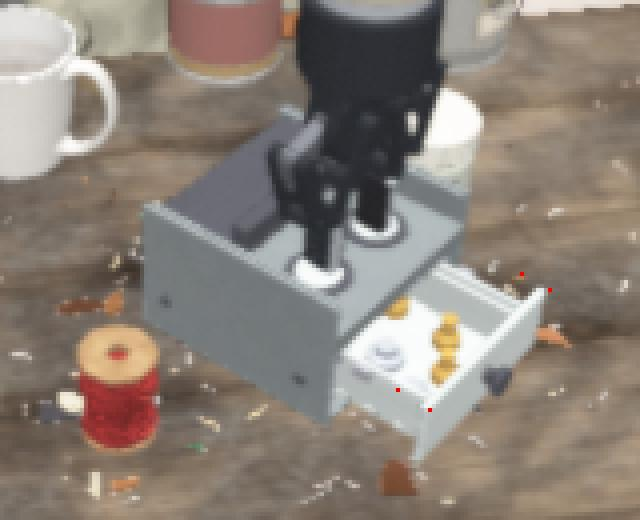

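The front panel's outer top corners sit on the predicted 60 mm-out marks, so the tray is fully out. I hold briefly more, then lift straight off.

Request:
apply_moves(
  twist=[
    [0, 0, 0],
    [0, 0, 0],
    [0, 0, 0],
    [0, 0, 0],
    [0, 0, 0],
  ],
  dp=[
    [0, 0, 0],
    [0, 0, 0],
    [0, 0, 0],
    [0, 0, 0],
    [0, 0, 0],
  ],
  gripper=[0.042, 0.042, 0.042, 0.042, 0.042],
)

```text
clock: 13.15
tool_pos: [0.5332, -0.0691, 0.1448]
eef_rot: [3.14, 0.001, 0.172]
force: [-11.1, 1.9, 18.5]
finger_gap: 0.0419
finger_force: 9.1
```

Request:
apply_moves(
  twist=[
    [0, 0, 0],
    [0, 0, 0],
    [0, 0, 0],
    [0, 0, 0],
    [0, 0, 0],
  ],
  dp=[
    [0, 0, -0.005],
    [0, 0, -0.015],
    [0, 0, -0.04],
    [0, 0, -0.08],
    [0, 0, -0.12],
  ],
  gripper=[0.042, 0.042, 0.042, 0.042, 0.042],
)

```text
clock: 13.65
tool_pos: [0.5334, -0.0691, 0.2647]
eef_rot: [3.141, -0.0, 0.173]
force: [0.6, -1.2, 0.4]
finger_gap: 0.042
finger_force: 0.0
```

Request:
apply_moves(
  twist=[
    [0, 0, 0],
    [0, 0, 0],
    [0, 0, 0],
    [0, 0, 0],
    [0, 0, 0],
  ],
  dp=[
    [0, 0.03, 0],
    [0, 0.07, 0],
    [0, 0.11, 0],
    [0, 0.15, 0],
    [0, 0.15, 0],
  ],
  gripper=[0.042, 0.042, 0.042, 0.042, 0.042],
)

```text
clock: 14.15
tool_pos: [0.5588, -0.2239, 0.2632]
eef_rot: [3.139, 0.0, 0.164]
force: [-0.5, -0.1, 0.3]
finger_gap: 0.042
finger_force: 0.0
```

```bash
python3 m.py
python3 - <<'E'
from h import *
a=cv2.imread("pics/scene_t2.png")[130:260,280:440];b=cv2.imread("pics/top_t2.png")[155:285,280:440]
cv2.imwrite("pics/f.png",cv2.resize(np.hstack([a,b]),None,fx=2.5,fy=2.5))
E
```

```text
top 0.65 x' -0.1219
scene 0.96 x' -0.1308
top 0.95 x' -0.1219
scene 0.62 x' -0.1311
-0.13 -0.063 [417.1 202. ] [549. 288.]
-0.11 -0.063 [409.8 198.2] [519. 273.]
-0.13 0.063 [386.6 231.6] [426. 406.]
-0.11 0.063 [378.9 227.2] [396. 389.]
14.55
```

View pics/f.png

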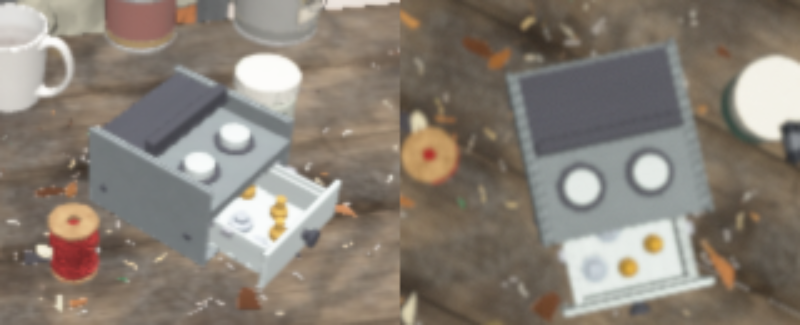

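The final views show the cover back, both keys up, the tray fully out, and the jar and spool still in place. I'm handing in.

```bash
python3 -c "
from workcell import *
print(finish_job())"
```

```text
the job is handed in; nothing more can be done
None
```

The job is handed in at about 14.6 s: the cover is fully back, both keys were held down until the tray was fully out, and the arm is clear with the jar and spool where they stood.

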